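# Load a meter's battery pack and lock its sliding cover

## Task

Take the shorter of the two battery packs off the charging pad and set it down flat in the open battery bay of the meter lying on the mat (either way round; do not drop it in). Then slide the battery cover fully shut over it and turn the winged latch clockwise to its stop, so that its tongue blocks the cover. Leave the longer pack and everything else where it is.

Things in the scene. Friction and masses are not known exactly. Their poses are not given: they have to be found in the camera images.
- case: Grey bench meter lying face down, fixed, 300 (its y) x 170 (its x) x 57 mm high. Origin on the table; it spans y -170 to +130, x -85 to +85 mm. Battery bay in the +y part, plain deck (cover parks over it) in the -y part. Guide rails along y at x = +-47 mm, tops 67 mm high. Yawed up to 0.3 rad; on the robot's left with the pad on the right, or the reverse.
- bay (a point): Centre of the bay's floor (axes as the meter's), at x 0, y +63, z 10 mm of case. The bay is 64 mm (x) x 106 mm (y) and 47 mm deep, open upward when the cover is open.
- pack: Shorter battery pack, dark plastic, loose, 0.11 to 0.23 kg: flat body 50 (its x) x 90 (its y) x 20 mm high, with a centred upright grip rib on top, 40 (x) x 12 thick (y) x 20 mm tall: 40 mm high in all. Origin at the centre of its underside, z up. Pinch the rib along y. Its y lies within 0.4 rad of world y, on the pad. In the bay it has 7 to 8 mm play each side and clears the cover.
- long_pack: The longer pack, same make and same rib, but 130 mm long instead of 90: it does not fit the bay. To be left alone. The two packs lie side by side, about 110 mm apart in x, either one nearer the robot.
- pad: Light grey charging pad, fixed, 200 mm (x) x 180 mm (y) x 6 mm thick, on which both packs lie. Origin at the centre of its underside.
- cover (a joint): Opening of the off-white battery cover, m: 0 shut over the bay (at its stop), 0.165 fully open over the deck. Starts 0.12 to 0.165 open, the whole bay free. Shuts towards the meter's +y; about 2 N of friction, stays where left. Plate 84 (x) x 118 (y) x 5 mm, top 63 mm above the table.
- cover_grip (a point): Plan centre of the cover, 73 mm above the table, inside the cover's upright grip rib: 50 mm (meter's x) x 12 mm thick (meter's y), standing from 63 to 83 mm above the table. Axes as the meter's. Pinch it along y, or push it.
- latch (a joint): Latch angle, rad: 0 free, grows clockwise seen from above to its stop at 1.40 (locked). Starts at 0 to 0.2; stiff, 0.25 N m of friction, stays where left. At angle v the tongue points at -1.74 - v rad from the meter's +x (counter-clockwise positive): about the meter's -y when free, -x when locked, then 3 mm behind the shut cover's rear edge. Turned early it blocks the cover's way.
- latch_grip (a point): On the latch's upright axis, at x +68, y -5 mm of the meter, 78 mm above the table, in the middle of its black wing grip: 44 mm long (along the tongue), 12 mm thick, from 66 to 90 mm above the table, centred on the axis. The steel tongue under it is 12 mm wide, 58 to 66 mm above the table, and reaches 38 mm from the axis.
- jar: Open glass jar, 72 mm across, 70 mm high, on the far side of the table. Bystander; origin under its centre.
- spool: Metal solder spool, 60 mm across, 44 mm high, far side. Bystander; origin under its centre.
- ipa: White bottle, 56 mm across, 130 mm high, far side. Bystander; origin under its centre.
- phone: Dark phone, 150 x 72 x 9 mm, lying at the far side. Bystander; origin under its centre.
- driver: Screwdriver 170 mm long, lying at the far left. Bystander; origin under it.
Things that resemble listed ones, but are neither listed nor needed, are in the scene too. Leave any green or yellow look-alike of the pack alone.

How it is judged:
By the outcome, as a careful person would: the job done as asked, in the order asked, and still so for the second after the job is handed in, with the robot touching nothing.
It also fails if it takes over 54 s, if anything falls off the work surface, if the arm or the gripper's body presses on something with over 40 N, if the wrist force passes 120 N, or if a joint passes its speed limit or range.

## Robot

A 7-joint arm with a two-finger parallel gripper is mounted at the origin on the work surface. World frame = base frame: x ahead of the robot, y to its left, z up, the work surface at z = 0. Lengths are in m, angles in rad, forces in N, time in s.
With the tool pointing down it reaches from about 0.35 to 0.9 m from the base axis. Payload 8.1 kg.
Tool frame: the origin (TCP) lies midway between the tips of the shut fingers; the grasp point (between the pads) lies 19 mm behind it; z points along the fingers, x is the direction in which the jaws open and shut, and the axes are right-handed (so a half turn about z gives the same grasp; the last joint's range is limited). The gripper opens to 85 mm and grips with 20 to 120 N. Pads are 22 mm wide; open, the fingers measure 114 mm over their backs; the gripper's body (76 mm by 85 mm) begins 54 mm behind the grasp point. The pads swing forward as they close: fully open they stand 13 mm farther back than shut.
Start: joints at [1.154, 0.434, 0.025, 1.573, -0.012, 1.134, -0.075], TCP at [0.193, -0.595, 0.231] pointing down, gripper open.
Joint ranges: [-2.62, 2.62], [-0.44, 2.09], [-1.27, 1.32], [0.08, 2.57], [-1.32, 4.46], [0.12, 2], [-2.74, 2.74]. Speed limits (rad/s): [2.22, 2.22, 3.01, 3.01, 3.14, 3.14, 3.14].

## Interface

Orientations are given as a rotation vector (axis times angle).
In Python, from plant import arm gives the robot as it stands. Calls block until the motion is done:
- arm.move_ptp(position, orientation): joint-space move of the TCP to a pose.
- arm.move_straight(position, vel=0.15, orientation=None): straight line of the TCP; orientation=None keeps the orientation; vel is the mean speed in m/s.
- arm.goto_joints(angles): joint-space move.
- arm.move_gripper(opening, f_grip=None): finger opening in m; f_grip is the grip in N (None keeps the last); returns when the fingers have stopped.
- arm.pause(seconds).
- arm.ik(position, orientation): joint angles nearest the present ones, or None.
- arm.capture(name): name is "scene" or "top"; returns the picture (400x640x3 uint8, red, green, blue); there is no depth.
- arm.calibration(name): a dict with "fx", "fy", "cx", "cy" (pixels), "cam_to_world" (4x4, takes a point from camera to world coordinates). Camera axes: x right, y down, z forward; pixel columns grow to the right and rows downward; lengths in m; the calibration is good to about 2 mm. A picture is of the moment at which its call begins. calibration takes no time and is no camera call.
A pose or a line that the arm cannot do raises arm.Unreachable and nothing moves.
- arm.close_job(): hands the job in, once; it reports no verdict.
Readings, each from a call of its own:
- arm.read_time_s(): time.
- arm.read_joint_positions(): joint angles.
- arm.read_joint_vel(): joint speeds.
- arm.read_tau(): joint torques, N m.
- arm.read_tcp_pos(): TCP position.
- arm.read_eef_rot(): TCP orientation.
- arm.read_ft_force(): force on the tool from outside, world axes, zero at the start.
- arm.read_ft_torque(): the same for the moment, N m.
- arm.read_finger_gap(): finger opening in m.
Only numpy, scipy, OpenCV 4.12 (cv2) and the standard library are available. Lean on these libraries where they do the work, as an engineer would, in place of code of your own. Each camera call takes 0.05 s, during which the arm holds its last target.

## Working session

There is one attempt and no reset: what is moved stays moved. The work goes in short steps, each a Python script; the robot and the scene stay as the last script left them, time stands still between calls to the robot, and variables do not carry over. Pictures are saved under pics/ and viewed, and the job is handed in when it is done.

```bash
ls; mkdir -p pics; python3 - <<'E'
from plant import arm
import cv2
for n in ("scene","top"):
    im=arm.capture(n); cv2.imwrite(f"pics/{n}0.png",im[:,:,::-1])
    c=arm.calibration(n); print(n,c)
print(arm.read_time_s(),arm.read_eef_rot(),arm.read_tcp_pos())
E
```

```text
pics
scene {'fx': 366.24756685122287, 'fy': 366.24756685122287, 'cx': 320.1635522702971, 'cy': 195.58200500290602, 'cam_to_world': array([[ 0.65954348,  0.5655732 , -0.4951054 ,  1.09918753],
       [ 0.75165541, -0.49981501,  0.43034765, -0.29530524],
       [-0.00406801, -0.65598164, -0.75476589,  0.78206245],
       [ 0.        ,  0.        ,  0.        ,  1.        ]])}
top {'fx': 418.2797146227752, 'fy': 418.2797146227752, 'cx': 314.6256644563382, 'cy': 193.08840357642705, 'cam_to_world': array([[ 0.01819739, -0.98460891,  0.17382215,  0.41378429],
       [-0.99982004, -0.01698767,  0.00844484,  0.11006485],
       [-0.00536203, -0.17394454, -0.98474085,  1.1696093 ],
       [ 0.        ,  0.        ,  0.        ,  1.        ]])}
0.1 [-2.54064082e+00  1.84671692e+00  1.92613435e-03] [ 0.19271192 -0.59408211  0.23060494]
```

View pics/scene0.png

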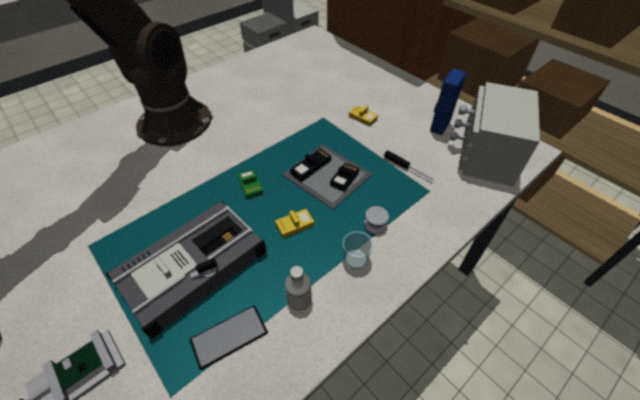

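View pics/top0.png

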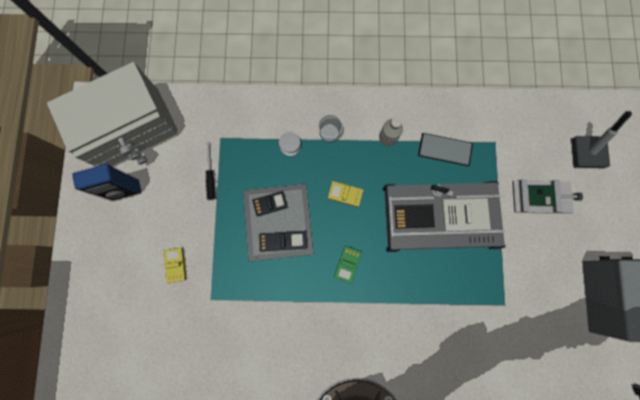

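```bash
python3 - <<'E'
import cv2
t=cv2.imread("pics/top0.png")
cv2.imwrite("pics/c1.png",cv2.resize(t[175:270,235:325],None,fx=6,fy=6,interpolation=cv2.INTER_CUBIC))
cv2.imwrite("pics/c2.png",cv2.resize(t[172:262,375:515],None,fx=5.5,fy=5.5,interpolation=cv2.INTER_CUBIC))
s=cv2.imread("pics/scene0.png")
cv2.imwrite("pics/c3.png",cv2.resize(s[190:345,95:285],None,fx=3.8,fy=3.8,interpolation=cv2.INTER_CUBIC))
cv2.imwrite("pics/c4.png",cv2.resize(s[135:215,270:380],None,fx=7,fy=7,interpolation=cv2.INTER_CUBIC))
E
```

```text
(no output)
```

View pics/c1.png

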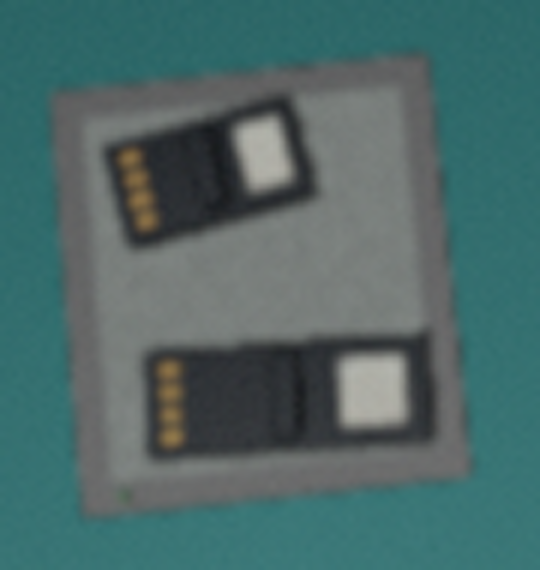

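View pics/c2.png

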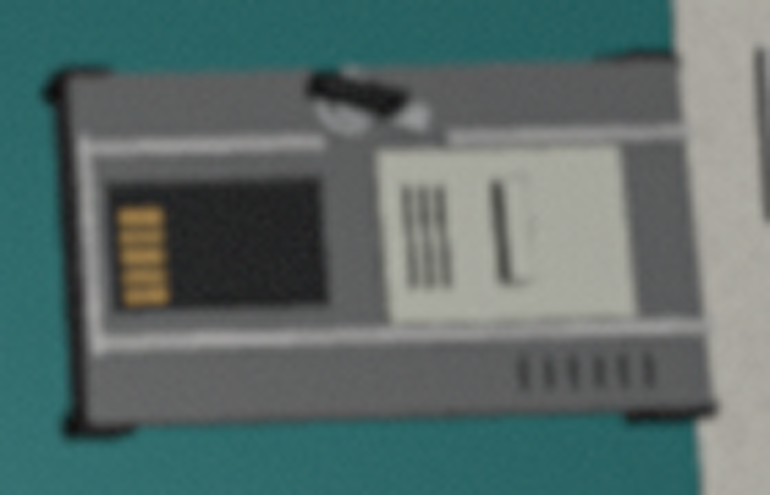

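View pics/c3.png

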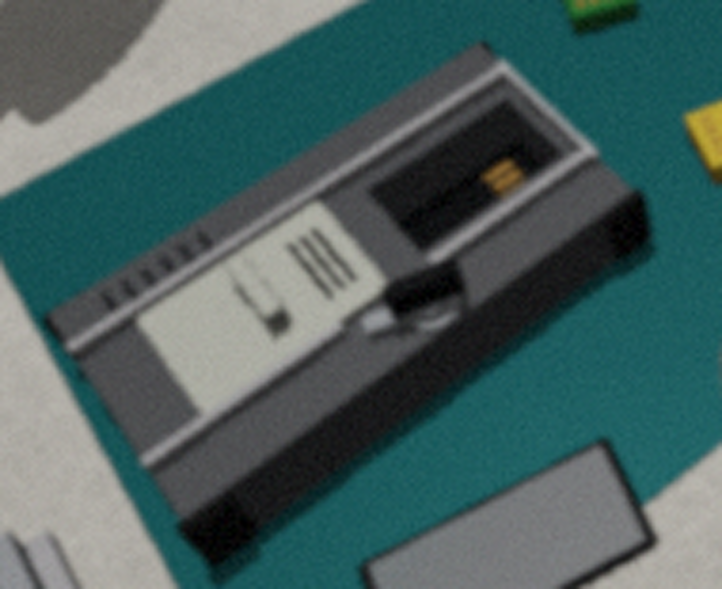

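View pics/c4.png

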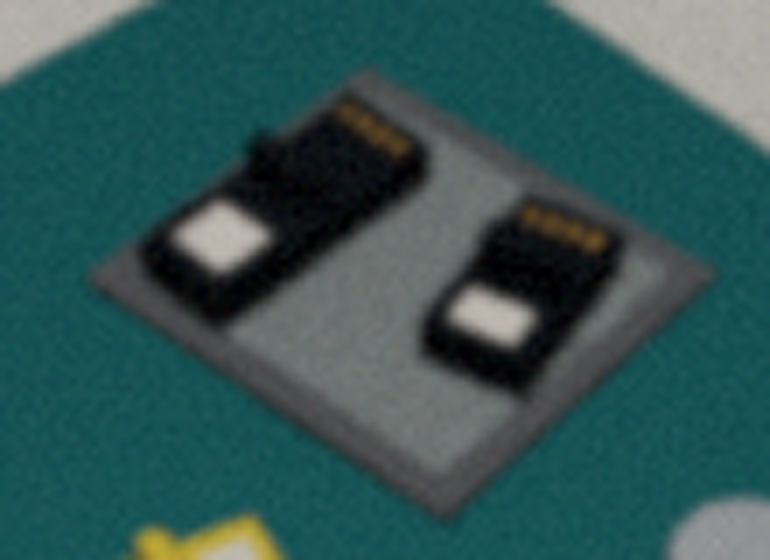

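```bash
cat > h.py <<'E'
import numpy as np, cv2, pickle
from scipy.optimize import least_squares
from scipy.spatial.transform import Rotation as R
def cal(n):
    from plant import arm
    return arm.calibration(n)
def proj(c,P):
    T=np.linalg.inv(c["cam_to_world"]); p=(np.atleast_2d(P)@T[:3,:3].T)+T[:3,3]
    return np.c_[c["fx"]*p[:,0]/p[:,2]+c["cx"],c["fy"]*p[:,1]/p[:,2]+c["cy"]]
def back(c,uv,z):
    uv=np.atleast_2d(uv).astype(float); M=c["cam_to_world"]
    d=np.c_[(uv[:,0]-c["cx"])/c["fx"],(uv[:,1]-c["cy"])/c["fy"],np.ones(len(uv))]@M[:3,:3].T
    return M[:3,3]+d*((z-M[2,3])/d[:,2])[:,None]
def uncrop(p,x0,y0,f): p=np.array(p,float); return (p+.5)/f-.5+[x0,y0]
def place(pose,m):
    x,y,a=pose; m=np.atleast_2d(m); c,s=np.cos(a),np.sin(a)
    return np.c_[x+c*m[:,0]-s*m[:,1],y+s*m[:,0]+c*m[:,1],m[:,2]]
def fit(obs,p0):  # obs list of (cal,uv,model)
    f=lambda p: np.concatenate([(proj(c,place(p,m))-uv).ravel() for c,uv,m in obs])
    r=least_squares(f,p0); return r.x,r.fun.reshape(-1,2)
def down(a):  # tool z down, jaw (tool x) along world angle a
    x=np.array([np.cos(a),np.sin(a),0]);z=np.array([0,0,-1.]);y=np.cross(z,x)
    return R.from_matrix(np.c_[x,y,z]).as_rotvec()
E
python3 - <<'E'
from h import *
np.set_printoptions(precision=4,suppress=True)
ct,cs=cal("top"),cal("scene")
# pack, body top corners
a=uncrop([(106,147),(290,95),(316,190),(130,248)],235,175,6)
b=uncrop([(525,200),(625,240),(480,232+0),(0,0)],270,135,7)
h=.026
m=np.array([[25,45,26],[25,-45,26],[-25,-45,26],[-25,45,26]])/1000
W=back(ct,a,h);print(W, np.linalg.norm(np.diff(W[[0,1,2,3,0]],axis=0),axis=1))
pk,r=fit([(ct,a,m)],[.5,.2,0]);print("pack",pk,r.round(2).tolist())
L=uncrop([(147,352),(430,335),(433,440),(152,460)],235,175,6)
W=back(ct,L,h);print("long", W.mean(0), np.linalg.norm(np.diff(W[[0,1,2,3,0]],axis=0),axis=1))
# scene check of pack: 3 visible corners of top
print("pack corners in c4:",(proj(cs,place(pk,m))-[270,135])*7)
# meter
k=uncrop([(68,75),(680,62),(708,415),(88,425)],375,172,5.5)
mm=np.array([[85,130,57],[85,-170,57],[-85,-170,57],[-85,130,57]])/1000
W=back(ct,k,.057);print("case",W,np.linalg.norm(np.diff(W[[0,1,2,3,0]],axis=0),axis=1))
mt,r=fit([(ct,k,mm)],[.5,-.2,0]);print("meter",mt,r.round(2).tolist())
cv=uncrop([(378,150),(620,143),(637,318),(390,323)],375,172,5.5)
W=back(ct,cv,.063);print(np.linalg.norm(np.diff(W[[0,1,2,3,0]],axis=0),axis=1))
c,s=np.cos(mt[2]),np.sin(mt[2]); d=W.mean(0)[:2]-mt[:2]; print("cover in case",c*d[0]+s*d[1],-s*d[0]+c*d[1])
for n,cc in(("top",ct),("scene",cs)):
    im=cv2.imread(f"pics/{n}0.png"); F=4; im=cv2.resize(im,None,fx=F,fy=F,interpolation=cv2.INTER_CUBIC)
    def poly(P,col): cv2.polylines(im,[np.int32(((proj(cc,P)+.5)*F-.5).round())],True,col,1)
    poly(place(mt,mm),(0,0,255))
    def rect(x0,x1,y0,y1,z): return np.array([[x1,y1,z],[x1,y0,z],[x0,y0,z],[x0,y1,z]])/1000
    poly(place(mt,rect(-32,32,10,116,57)),(0,255,255)); poly(place(mt,rect(-32,32,10,116,10)),(0,255,0))
    poly(place(mt,rect(62,74,-27,17,90)),(255,0,255))
    poly(place(mt,rect(-47,47,-170,130,67)),(255,255,0))
    poly(place(pk,m),(0,0,255)); poly(place(pk,rect(-20,20,-6,6,46)),(0,255,255)); poly(place(pk,rect(-25,25,-45,45,6)),(0,255,0))
    if n=="top":
        cv2.imwrite("pics/o1.png",im[170*F:262*F,372*F:512*F]); cv2.imwrite("pics/o2.png",im[175*F:270*F,235*F:325*F])
    else:
        cv2.imwrite("pics/o3.png",im[190*F:338*F,95*F:285*F]); cv2.imwrite("pics/o4.png",im[135*F:215*F,270*F:380*F])
E
```

```text
[[0.5958 0.2924 0.026 ]
 [0.6217 0.2082 0.026 ]
 [0.5774 0.1948 0.026 ]
 [0.5491 0.2793 0.026 ]] [0.0881 0.0462 0.0892 0.0485]
pack [0.586  0.2437 0.3044] [[-0.6, -0.22], [-0.01, -0.6], [0.54, 0.65], [0.07, 0.15]]
long [0.4826 0.2036 0.026 ] [0.1291 0.0475 0.1273 0.0489]
pack corners in c4: [[624.6509 225.782 ]
 [520.9338 361.8196]
 [412.8206 314.8085]
 [519.8924 183.0817]]
case [[ 0.6352 -0.0758  0.057 ]
 [ 0.6468 -0.3767  0.057 ]
 [ 0.4744 -0.3801  0.057 ]
 [ 0.4643 -0.0834  0.057 ]] [0.3011 0.1725 0.2969 0.171 ]
meter [ 0.5544 -0.209   0.0355] [[0.1, 0.14], [-0.28, 0.51], [0.66, -0.41], [-0.48, -0.22]]
[0.1178 0.0852 0.1185 0.0842]
cover in case 0.00265272350158374 -0.07656792260833682
```

```bash
python3 -c "
import cv2,numpy as np
a=[cv2.imread(f'pics/o{i}.png') for i in(1,2,3,4)]
def s(l):
    h=max(x.shape[0] for x in l); return np.hstack([cv2.copyMakeBorder(x,0,h-x.shape[0],0,0,0) for x in l])
cv2.imwrite('pics/oa.png',a[0]);cv2.imwrite('pics/ob.png',s([a[1],a[3]]))"
```

```text
(no output)
```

View pics/oa.png

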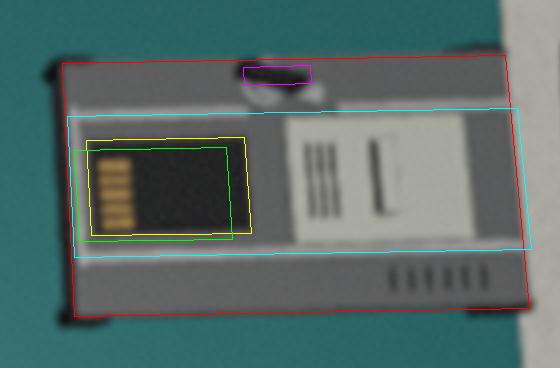

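View pics/o3.png

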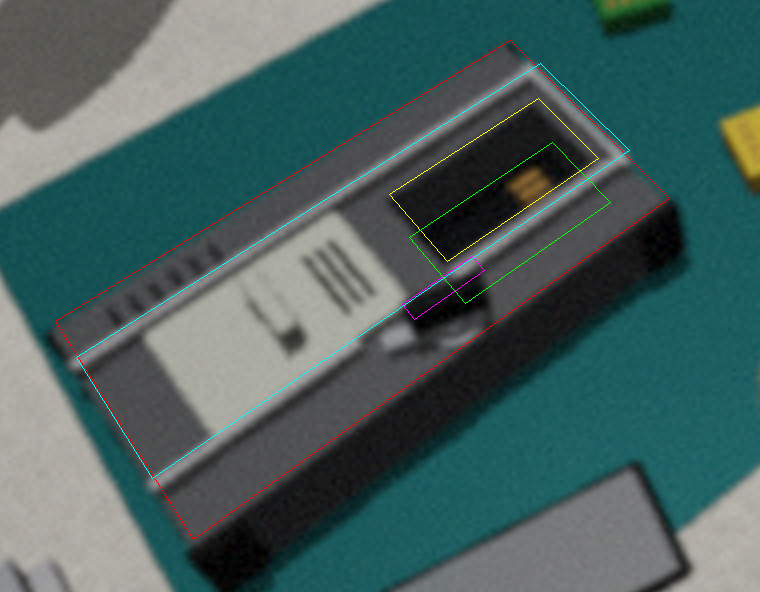

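View pics/ob.png

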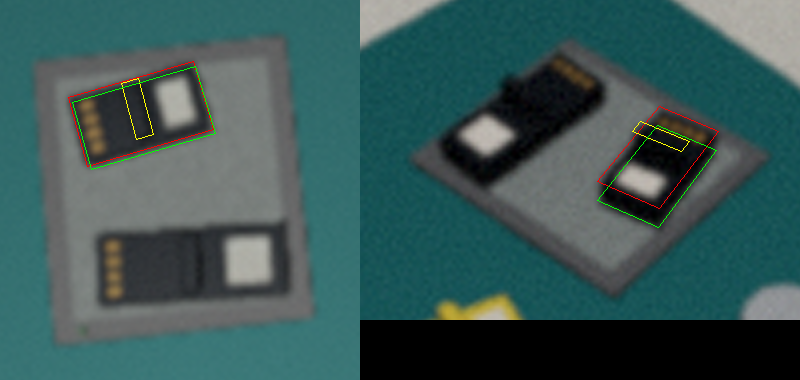

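```bash
python3 - <<'E'
from h import *
np.set_printoptions(precision=4,suppress=True)
ct,cs=cal("top"),cal("scene")
U2=lambda l:uncrop(l,375,172,5.5); U3=lambda l:uncrop(l,95,190,3.8)
case=np.array([[85,130,57],[85,-170,57],[-85,-170,57],[-85,130,57]])/1000
cov=np.array([[42,59,63],[42,-59,63],[-42,-59,63],[-42,59,63]])/1000
ktop=U2([(68,75),(680,62),(708,415),(88,425)])
kscn=uncrop([(665,200),(190,545),(52,325),(514,42)],95,190,4)
vtop=U2([(378,150),(620,143),(637,318),(390,323)])
vscn=U3([(385,275),(205,415),(138,318),(325,200)])
def f(p,split=False):
    cv=cov+[0,p[3],0]
    r=[proj(ct,place(p[:3],case))-ktop,proj(ct,place(p[:3],cv))-vtop,proj(cs,place(p[:3],case))-kscn,proj(cs,place(p[:3],cv))-vscn]
    return r if split else np.concatenate(r).ravel()
s=least_squares(f,[.55,-.2,0,-.07]); p=s.x; print("meter",p,"open",.063-p[3])
for r in f(p,True): print(r.round(2).tolist())
# latch
lt=U2([(358,92)]); print("latch pred/obs", proj(ct,place(p[:3],[.068,-.005,.090])),lt, proj(cs,place(p[:3],[.068,-.005,.090])),U3([(428,285)]))
w=back(ct,U2([(312,85),(405,102)]),.088); d=w[1]-w[0]; print("wing ang in meter",np.arctan2(d[1],d[0])-p[2],np.linalg.norm(d))
U4=lambda l:uncrop(l,270,135,7)
m=np.array([[25,45,26],[25,-45,26],[-25,-45,26],[-25,45,26]])/1000
a=uncrop([(106,147),(290,95),(316,190),(130,248)],235,175,6)
b=U4([(525,200),(624,238),(425,325),(528,398)]); mb=np.array([[-25,45,26],[25,45,26],[-25,-45,26],[25,-45,6]])/1000
pk,r=fit([(ct,a,m),(cs,b,mb)],[.5,.2,0]);print("pack",pk,r.round(2).tolist())
pad=uncrop([(52,93),(428,57),(472,475),(85,517)],235,175,6)
print("pad",back(ct,pad,.006))
pickle.dump((p,pk),open("est.pkl","wb"))
E
```

```text
meter [ 0.556  -0.2102  0.0371 -0.0756] open 0.13855271111528494
[[0.48, -0.32], [0.06, -0.13], [1.12, -1.09], [0.01, -0.71]]
[[0.07, 0.3], [0.2, 0.72], [0.0, 0.3], [0.19, 0.25]]
[[1.02, -0.01], [0.62, -0.5], [0.46, -0.07], [-1.19, -0.03]]
[[1.71, 2.07], [-0.26, -0.76], [-0.23, -1.15], [-1.33, -0.92]]
latch pred/obs [[441.325  187.8252]] [[439.6818 188.3182]] [[205.4582 262.0648]] [[207.2632 264.6316]]
wing ang in meter -1.7766114985349422 0.04469132954391209
pack [0.5875 0.2433 0.315 ] [[-0.49, -0.55], [0.0, -1.25], [0.73, -0.07], [0.37, -0.24], [-0.23, -1.68], [0.68, -1.11], [-0.96, -0.56], [-0.45, 0.38]]
pad [[0.6243 0.3223 0.006 ]
 [0.6447 0.1452 0.006 ]
 [0.4495 0.1207 0.006 ]
 [0.4272 0.2977 0.006 ]]
```

```bash
python3 - <<'E'
from h import *
from plant import arm
np.set_printoptions(precision=3,suppress=True)
p,pk=pickle.load(open("est.pkl","rb")); mt=p[:3]
ya=mt[2]
for k in (0,np.pi):
    print("flip",k)
    bay=place(mt,[0,.063,.035])[0]; cg=place(mt,[0,p[3],.066])[0]; lg=place(mt,[.068,-.005,.07])[0]
    for n,P,a in (("pick",[pk[0],pk[1],.027],pk[2]+np.pi/2),("bay",bay,ya+np.pi/2),("cover",cg,ya+np.pi/2),
                  ("lat0",lg,ya-1.78+np.pi/2),("lat1",lg,ya-1.74-1.5+np.pi/2)):
        print(n,P,arm.ik(P,down(a+k)))
E
```

```text
flip 0
pick [np.float64(0.5874846301126181), np.float64(0.24332196208313153), 0.027] [ 0.071  0.86  -0.893  1.683  0.782  0.994  0.779]
bay [ 0.554 -0.147  0.035] [ 0.599  0.673 -0.627  1.856  0.541  0.789  1.291]
cover [ 0.559 -0.286  0.066] [ 0.794  0.697 -0.625  1.695  0.495  0.913  1.578]
lat0 [ 0.624 -0.213  0.07 ] [ 0.479  0.677 -0.362  1.621  0.288  0.896 -0.163]
lat1 [ 0.624 -0.213  0.07 ] [ 0.297  0.648 -0.077  1.64   0.061  0.857 -1.436]
flip 3.141592653589793
pick [np.float64(0.5874846301126181), np.float64(0.24332196208313153), 0.027] [-0.176  0.72  -0.461  1.705  0.415  0.814 -2.082]
bay [ 0.554 -0.147  0.035] [ 0.28   0.59  -0.16   1.885  0.141  0.678 -1.497]
cover [ 0.559 -0.286  0.066] [ 0.42   0.609 -0.048  1.73   0.038  0.803 -1.18 ]
lat0 [ 0.624 -0.213  0.07 ] [-0.38   0.944  1.142  1.701 -0.94   1.148 -2.273]
lat1 [ 0.624 -0.213  0.07 ] [ 0.645  0.739 -0.64   1.605  0.509  0.97   1.346]
```

```bash
python3 - <<'E'
from h import *
from plant import arm
np.set_printoptions(precision=4,suppress=True)
p,pk=pickle.load(open("est.pkl","rb"))
o=down(pk[2]+1.5*np.pi)
arm.move_ptp([pk[0],pk[1],.13],o); print(arm.read_time_s(),arm.read_tcp_pos())
arm.move_gripper(.05,40)
arm.move_straight([pk[0],pk[1],.029],vel=.12,orientation=o)
print(arm.read_time_s(),arm.read_tcp_pos(),arm.read_ft_force())
cv2.imwrite("pics/s1.png",arm.capture("scene")[:,:,::-1]);cv2.imwrite("pics/t1.png",arm.capture("top")[:,:,::-1])
a,b=cv2.imread("pics/t1.png"),cv2.imread("pics/s1.png")
cv2.imwrite("pics/g1.png",np.hstack([cv2.resize(a[170:270,230:330],(400,400),interpolation=2),cv2.resize(b[110:210,280:380],(400,400),interpolation=2)]))
E
```

```text
3.3583 [0.588  0.2423 0.13  ]
4.7917 [0.5879 0.2438 0.0297] [0.0724 0.0218 0.0999]
```

View pics/g1.png

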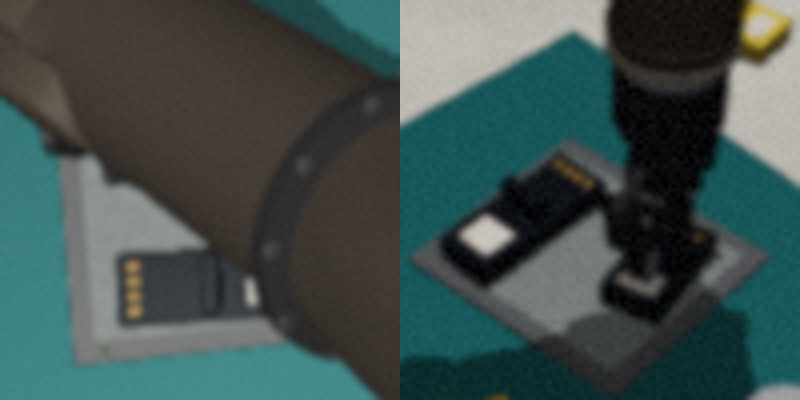

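```bash
python3 - <<'E'
from h import *
from plant import arm
np.set_printoptions(precision=4,suppress=True)
p,pk=pickle.load(open("est.pkl","rb"))
arm.move_gripper(.0,60); print("gap",arm.read_finger_gap(),arm.read_tcp_pos(),arm.read_ft_force())
arm.move_straight([pk[0],pk[1],.16],vel=.15); print("gap",arm.read_finger_gap(),arm.read_ft_force(),arm.read_ft_torque(),arm.read_time_s())
m=p[:3]; b=place(m,[0,.063,.15])[0]
arm.move_ptp(b,down(m[2]+1.5*np.pi)); print("gap",arm.read_finger_gap(),arm.read_tcp_pos(),b,arm.read_ft_force(),arm.read_time_s())
cv2.imwrite("pics/s2.png",arm.capture("scene")[:,:,::-1]);cv2.imwrite("pics/t2.png",arm.capture("top")[:,:,::-1])
a,b=cv2.imread("pics/t2.png"),cv2.imread("pics/s2.png")
cv2.imwrite("pics/g2.png",np.hstack([cv2.resize(a[150:290,370:510],(400,400),interpolation=2),cv2.resize(b[160:300,130:270],(400,400),interpolation=2)]))
E
```

```text
gap 0.01039068035714684 [0.5877 0.2435 0.0296] [-0.728  -0.7047  6.3977]
gap 0.01065686696467526 [-0.7202 -0.2669 -2.5651] [-0.0038  0.0013  0.0437] 6.35
gap 0.010545873222912592 [ 0.5543 -0.1454  0.1502] [ 0.5536 -0.1472  0.15  ] [ 0.5003  0.8066 -1.6457] 7.8083
```

View pics/g2.png

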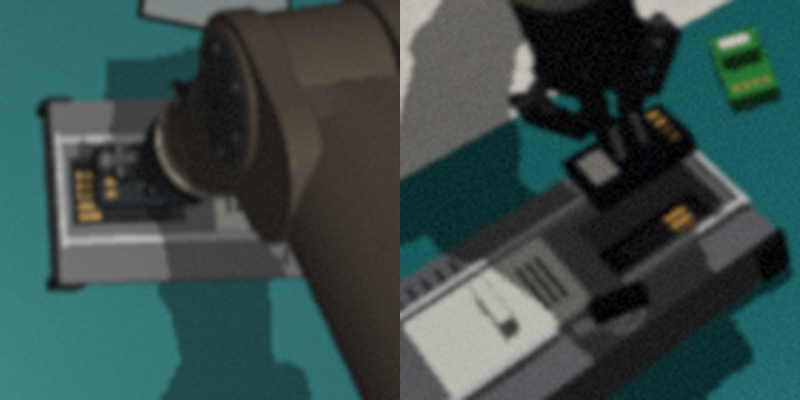

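```bash
python3 - <<'E'
from h import *
from plant import arm
p,pk=pickle.load(open("est.pkl","rb")); t=arm.read_tcp_pos(); m=p[:3]
out=[]
for n,box in(("scene",(130,160)),("top",(370,150))):
    c=cal(n); im=cv2.imread("pics/%s2.png"%n[0]); F=4 
    x0,y0=box; im=cv2.resize(im[y0:y0+100,x0:x0+100] if n=="top" else im[y0:y0+100,x0+30:x0+130],None,fx=F,fy=F,interpolation=2)
    if n=="scene": x0+=30
    def poly(P,col): cv2.polylines(im,[np.int32((((proj(c,P)-[x0,y0])+.5)*F-.5).round())],True,col,1)
    for z,col in((t[2]-.0037,(0,0,255)),(t[2]-.0237,(0,255,0))):
        poly(place([t[0],t[1],m[2]],np.array([[.025,.045,z],[.025,-.045,z],[-.025,-.045,z],[-.025,.045,z]])),col)
    poly(place(m,np.array([[.032,.116,.057],[.032,.01,.057],[-.032,.01,.057],[-.032,.116,.057]])),(0,255,255))
    out.append(im)
cv2.imwrite("pics/g3.png",np.hstack(out))
E
```

```text
(no output)
```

View pics/g3.png

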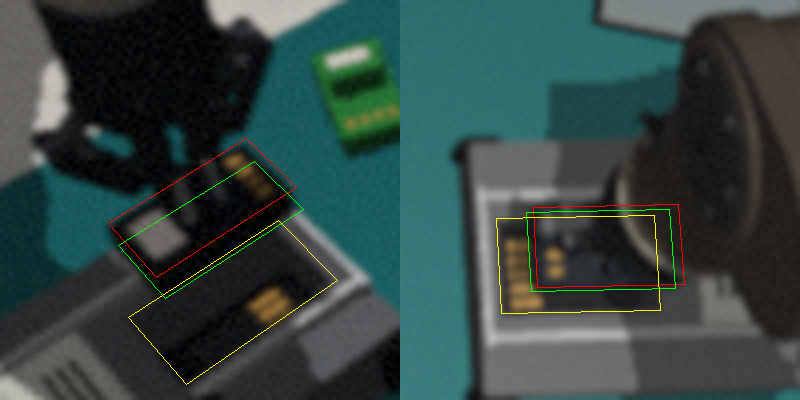

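```bash
python3 - <<'E'
from h import *
from plant import arm
np.set_printoptions(precision=4,suppress=True)
p,pk=pickle.load(open("est.pkl","rb")); m=p[:3]
b=place(m,[0,.063,0])[0]
f0=arm.read_ft_force(); print(f0)
for z,v in((.085,.12),(.045,.08),(.038,.03)):
    arm.move_straight([b[0],b[1],z],vel=v); f=arm.read_ft_force(); print(arm.read_tcp_pos(),f-f0,arm.read_time_s())
    if np.linalg.norm(f-f0)>12: break
else:
    for z in np.arange(.0365,.0305,-.001):
        arm.move_straight([b[0],b[1],z],vel=.02); f=arm.read_ft_force()-f0; print(arm.read_tcp_pos(),f)
        if f[2]>4: break
print(arm.read_time_s(),arm.read_finger_gap())
cv2.imwrite("pics/s4.png",arm.capture("scene")[:,:,::-1])
b=cv2.imread("pics/s4.png")
cv2.imwrite("pics/g4.png",cv2.resize(b[170:290,120:270],None,fx=5,fy=5,interpolation=2))
E
```

```text
[-0.4038  0.1101 -2.4031]
[ 0.5541 -0.1469  0.0854] [ 0.0197 -0.4284  1.5067] 8.6
[ 0.5536 -0.1471  0.0448] [-0.0871 -0.9732  0.53  ] 9.25
[ 0.5535 -0.1473  0.0379] [0.7829 0.1171 0.2384] 9.6333
[ 0.5536 -0.1472  0.0365] [ 0.2808  0.4749 -0.1827]
[ 0.5536 -0.1472  0.0355] [ 0.83   -1.1428  0.2975]
[ 0.5536 -0.1472  0.0344] [-0.6712  0.4639  0.687 ]
[ 0.5537 -0.1472  0.0336] [ 0.5809 -0.8289  1.9812]
[ 0.5538 -0.1472  0.0335] [-2.7178  0.1702 14.5767]
10.8833 0.010264857283186069
```

View pics/g4.png

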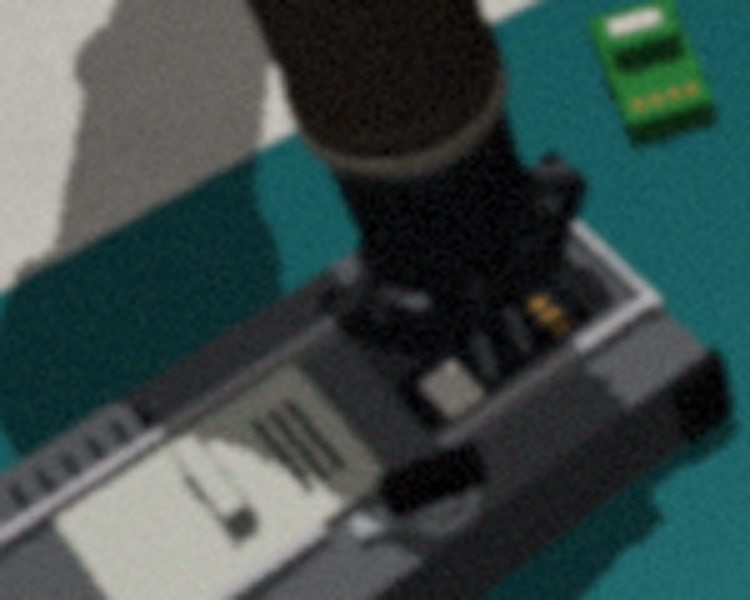

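```bash
python3 - <<'E'
from h import *
from plant import arm
np.set_printoptions(precision=4,suppress=True)
p,pk=pickle.load(open("est.pkl","rb")); m=p[:3]
b=place(m,[0,.063,0])[0]; c=place(m,[0,p[3],0])[0]
arm.move_gripper(.032,40); print(arm.read_finger_gap(),arm.read_ft_force())
arm.move_straight([b[0],b[1],.06],vel=.06); print(arm.read_ft_force())
arm.move_straight([b[0],b[1],.13],vel=.2)
arm.move_straight([c[0],c[1],.13],vel=.2)
arm.move_gripper(.045)
print(arm.read_time_s(),arm.read_tcp_pos())
cv2.imwrite("pics/s5.png",arm.capture("scene")[:,:,::-1]);cv2.imwrite("pics/t5.png",arm.capture("top")[:,:,::-1])
a,b=cv2.imread("pics/t5.png"),cv2.imread("pics/s5.png")
cv2.imwrite("pics/g5.png",np.hstack([cv2.resize(a[160:270,380:490],(400,400),interpolation=2),cv2.resize(b[180:300,140:260],(400,400),interpolation=2)]))
E
```

```text
0.03232845665972627 [-0.6051 -0.5193  0.8056]
[ 0.258   0.812  -0.1006]
13.5083 [ 0.559  -0.2846  0.1302]
```

View pics/g5.png

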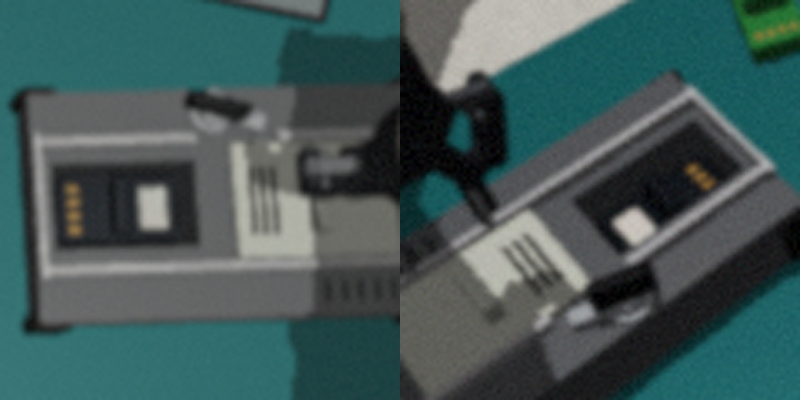

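```bash
python3 - <<'E'
from h import *
from plant import arm
np.set_printoptions(precision=4,suppress=True)
p,pk=pickle.load(open("est.pkl","rb")); m=p[:3]
c=place(m,[0,p[3],0])[0]; o=down(m[2]+1.5*np.pi)
arm.move_straight([c[0],c[1],.068],vel=.1,orientation=o); print(arm.read_ft_force(),arm.read_tcp_pos())
arm.move_gripper(0,40); print("gap",arm.read_finger_gap(),arm.read_ft_force())
for d in (.02,.133):
    q=place(m,[0,p[3]+d,.068])[0]; arm.move_straight(q,vel=.08); print(arm.read_tcp_pos(),arm.read_ft_force(),arm.read_finger_gap(),arm.read_time_s())
for d in np.arange(.1345,.146,.0015):
    q=place(m,[0,p[3]+d,.068])[0]; arm.move_straight(q,vel=.03); f=arm.read_ft_force(); print(d,arm.read_tcp_pos(),f)
    if f[1]<-12: break
print(arm.read_finger_gap(),arm.read_time_s())
E
```

```text
[-0.6833  0.0202  0.1044] [ 0.5592 -0.2857  0.0684]
gap 0.011016888945576335 [-1.7397  0.3082  6.2598]
[ 0.5582 -0.2649  0.0688] [-2.6879  2.0479  7.6408] 0.010865961428028254 15.1667
[ 0.5531 -0.153   0.0687] [-6.2435  0.2372 11.9728] 0.011021341494030784 16.725
0.1345 [ 0.553  -0.1518  0.0687] [-6.0023 -1.1654 11.1381]
0.136 [ 0.5529 -0.1504  0.0687] [-4.9956 -1.704  11.6036]
0.1375 [ 0.5529 -0.149   0.0687] [-5.5807 -1.106  10.8146]
0.139 [ 0.5528 -0.1474  0.0687] [-5.969  -0.5676 11.004 ]
0.1405 [ 0.5528 -0.1471  0.0687] [-5.4005 -5.0156 11.5684]
0.14200000000000002 [ 0.5528 -0.1471  0.0687] [-4.6781 -8.4124 11.6465]
0.14350000000000002 [ 0.5528 -0.147   0.0687] [ -4.2374 -12.4473   8.3381]
0.010829998154426857 18.475
```

```bash
python3 - <<'E'
from h import *
from plant import arm
np.set_printoptions(precision=4,suppress=True)
p,pk=pickle.load(open("est.pkl","rb")); m=p[:3]
arm.move_gripper(.035,40); print(arm.read_ft_force())
q=place(m,[0,.063,.068])[0]
t=arm.read_tcp_pos(); print(t)
arm.move_straight([t[0],t[1],.15],vel=.15)
arm.move_straight([t[0]-.08,t[1]+.12,.20],vel=.3)
print(arm.read_time_s())
cv2.imwrite("pics/s6.png",arm.capture("scene")[:,:,::-1]);cv2.imwrite("pics/t6.png",arm.capture("top")[:,:,::-1])
a,b=cv2.imread("pics/t6.png"),cv2.imread("pics/s6.png")
cv2.imwrite("pics/g6.png",np.hstack([cv2.resize(a[165:265,380:480],(400,400),interpolation=2),cv2.resize(b[190:290,160:260],(400,400),interpolation=2)]))
E
```

```text
[ 0.2222 -0.7555  0.2546]
[ 0.5535 -0.1417  0.0679]
20.1917
```

View pics/g6.png

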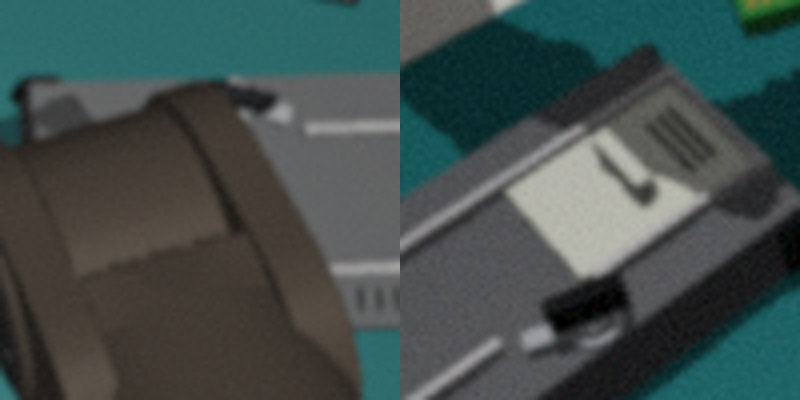

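```bash
python3 - <<'E'
from h import *
p,pk=pickle.load(open("est.pkl","rb")); m=p[:3]
out=[]
F=10
for n,f,box in(("scene","s6",(185,240,40,40)),("top","t0",(420,172,40,40))):
    c=cal(n); x0,y0,w,h=box; im=cv2.resize(cv2.imread(f"pics/{f}.png")[y0:y0+h,x0:x0+w],None,fx=F,fy=F,interpolation=2)
    def poly(P,col): cv2.polylines(im,[np.int32((((proj(c,P)-[x0,y0])+.5)*F-.5).round())],True,col,1)
    for v,col in((.06,(0,0,255)),):
        a=m[2]-1.74-v; o=place(m,[.068,-.005,0])[0]
        R_=lambda l0,l1,w,z: place([o[0],o[1],a],np.array([[l1,w,z],[l1,-w,z],[l0,-w,z],[l0,w,z]]))
        poly(R_(-.022,.022,.006,.09),col); poly(R_(-.022,.022,.006,.066),(0,255,0)); poly(R_(.02,.038,.006,.066),(255,255,0))
    out.append(im)
    # cover shut outline
    poly(place(m,np.array([[.042,.122,.063],[.042,.004,.063],[-.042,.004,.063],[-.042,.122,.063]])),(255,0,255))
cv2.imwrite("pics/g7.png",np.hstack(out))
E
```

```text
[ WARN:0@0.400] global loadsave.cpp:275 findDecoder imread_('pics/t0.png'): can't open/read file: check file path/integrity
Traceback (most recent call last):
TypeError: 'NoneType' object is not subscriptable
```

```bash
cat > ov.py <<'E'
from h import *
import sys
def ov(name,fs,ft,v,ox=0,oy=0):
    p,pk=pickle.load(open("est.pkl","rb")); m=p[:3]
    out=[]; F=10
    for n,f,box in(("scene",fs,(185,240,40,40)),("top",ft,(420,172,40,40))):
        c=cal(n); x0,y0,w,h=box; im=cv2.resize(cv2.imread(f"pics/{f}.png")[y0:y0+h,x0:x0+w],None,fx=F,fy=F,interpolation=2)
        def poly(P,col): cv2.polylines(im,[np.int32((((proj(c,P)-[x0,y0])+.5)*F-.5).round())],True,col,1)
        a=m[2]-1.74-v; o=place(m,[.068,-.005,0])[0]+[ox,oy,0]
        R_=lambda l0,l1,w,z: place([o[0],o[1],a],np.array([[l1,w,z],[l1,-w,z],[l0,-w,z],[l0,w,z]]))
        poly(R_(-.022,.022,.006,.09),(0,0,255)); poly(R_(-.022,.022,.006,.066),(0,255,0)); poly(R_(.02,.038,.006,.066),(255,255,0))
        poly(place(m,np.array([[.042,.122,.063],[.042,.004,.063],[-.042,.004,.063],[-.042,.122,.063]])),(255,0,255))
        out.append(im)
    cv2.imwrite(f"pics/{name}.png",np.hstack(out))
E
python3 -c "
from ov import *
ov('g7','s6','top0',.06)"
```

```text
(no output)
```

View pics/g7.png

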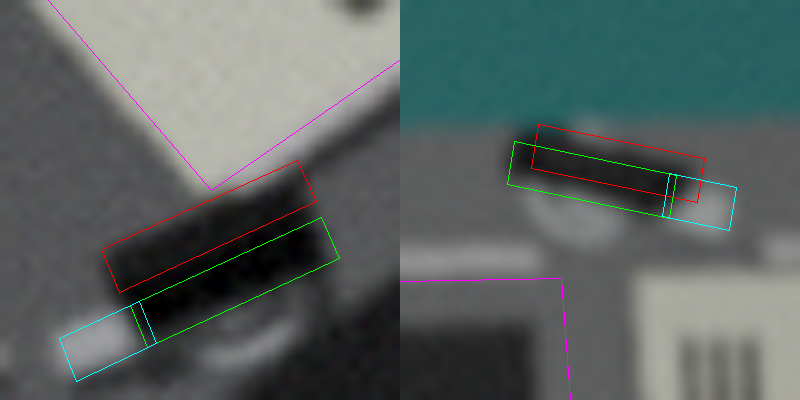

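```bash
python3 - <<'E'
from h import *
from plant import arm
np.set_printoptions(precision=4,suppress=True)
p,pk=pickle.load(open("est.pkl","rb")); m=p[:3]
L=place(m,[.068,-.005,0])[0]+[0,.0015,0]; v0=.06
o=down(m[2]-1.74-v0+np.pi/2)
arm.move_ptp([L[0],L[1],.15],o); print(arm.read_time_s(),arm.read_tcp_pos(),arm.read_joint_positions())
arm.move_gripper(.04)
arm.move_straight([L[0],L[1],.0715],vel=.1,orientation=o); print(arm.read_tcp_pos(),arm.read_ft_force())
arm.move_gripper(0,80); print("gap",arm.read_finger_gap(),arm.read_tcp_pos(),arm.read_ft_force(),arm.read_ft_torque(),arm.read_time_s())
cv2.imwrite("pics/s8.png",arm.capture("scene")[:,:,::-1])
b=cv2.imread("pics/s8.png"); cv2.imwrite("pics/g8.png",cv2.resize(b[190:310,140:280],None,fx=5,fy=5,interpolation=2))
E
```

```text
21.5833 [ 0.6239 -0.2104  0.1499] [ 0.7609  0.717  -0.8646  1.528   0.5742  1.1662 -0.4052]
[ 0.6246 -0.211   0.0721] [ 0.1797 -0.1642  0.4523]
gap 0.010096823833684904 [ 0.6241 -0.2112  0.0725] [-3.4127  1.0366  6.0172] [ 0.08    0.6496 -0.1969] 23.1083
```

View pics/g8.png

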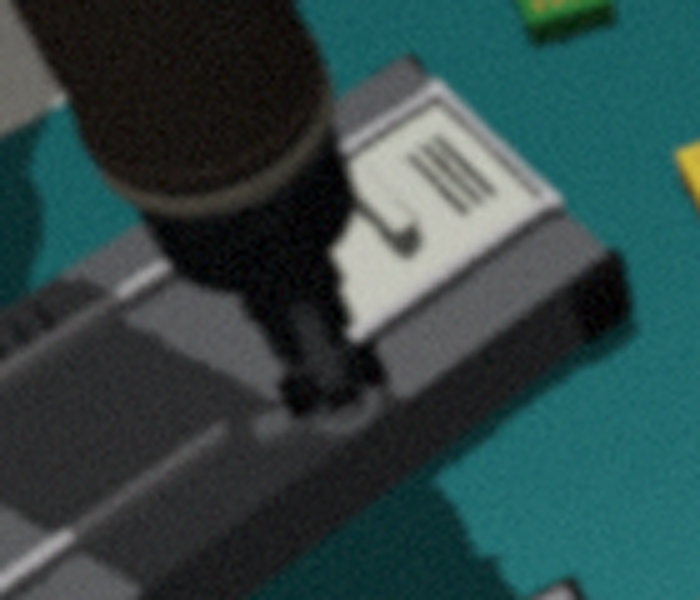

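```bash
python3 - <<'E'
from h import *
from plant import arm
np.set_printoptions(precision=3,suppress=True)
p,pk=pickle.load(open("est.pkl","rb")); m=p[:3]
L=place(m,[.068,-.005,.0715])[0]+[-.001,.0015,0]
for v in (.2,.35,.5,.65,.8,.95,1.1,1.25,1.35,1.4,1.44,1.48,1.52):
    arm.move_ptp(L,down(m[2]-1.74-v+np.pi/2))
    T=R.from_rotvec(arm.read_eef_rot()).as_matrix()[:,0]; va=m[2]-1.74+np.pi/2-np.arctan2(T[1],T[0])
    f=arm.read_ft_force(); t=arm.read_ft_torque()
    print(v,round(va,3),f,t,round(arm.read_finger_gap(),4),round(arm.read_time_s(),2))
    if np.linalg.norm(f)>40 or (v>1.38 and t[2]>1.0): break
E
```

```text
0.2 0.197 [ 0.592 -1.146  5.31 ] [-0.469 -0.111 -0.277] 0.0102 23.41
0.35 0.344 [ 0.57  -1.699  6.494] [-0.591 -0.1   -0.274] 0.0098 23.66
0.5 0.494 [ 0.875 -2.12   8.223] [-0.63  -0.128 -0.219] 0.0099 23.91
0.65 0.644 [ 1.381 -2.493  7.275] [-0.581 -0.135 -0.235] 0.0102 24.16
0.8 0.794 [ 1.645 -3.141  7.133] [-0.555 -0.158 -0.287] 0.0096 24.41
0.95 0.944 [ 2.122 -2.453  7.033] [-0.617 -0.161 -0.282] 0.01 24.66
1.1 1.094 [ 2.139 -2.409  7.278] [-0.643 -0.146 -0.23 ] 0.0101 24.91
1.25 1.244 [ 1.886 -3.572  8.039] [-0.7   -0.216 -0.208] 0.0101 25.16
1.35 1.344 [ 2.682 -3.256  7.082] [-0.656 -0.156 -0.188] 0.01 25.41
1.4 1.393 [ 1.91  -2.824  7.296] [-0.714 -0.173 -0.078] 0.0102 25.66
1.44 1.432 [ 1.836 -3.644  8.054] [-0.775 -0.088  0.712] 0.0098 25.91
1.48 1.47 [ 0.933 -4.114  8.654] [-0.874 -0.132  1.392] 0.0097 26.16
```

```bash
python3 - <<'E'
from h import *
from plant import arm
np.set_printoptions(precision=3,suppress=True)
arm.move_gripper(.035,40); t=arm.read_tcp_pos(); print(arm.read_ft_force())
arm.move_straight([t[0],t[1],.16],vel=.12)
arm.move_ptp([.40,.05,.35],down(0)); arm.pause(.3); print(arm.read_time_s(),arm.read_tcp_pos())
cv2.imwrite("pics/s9.png",arm.capture("scene")[:,:,::-1]);cv2.imwrite("pics/t9.png",arm.capture("top")[:,:,::-1])
from ov import ov
ov('g9','s9','t9',1.4,0,.0015)
E
```

```text
[-0.745  0.343  0.011]
29.1667 [0.4  0.05 0.35]
```

View pics/g9.png

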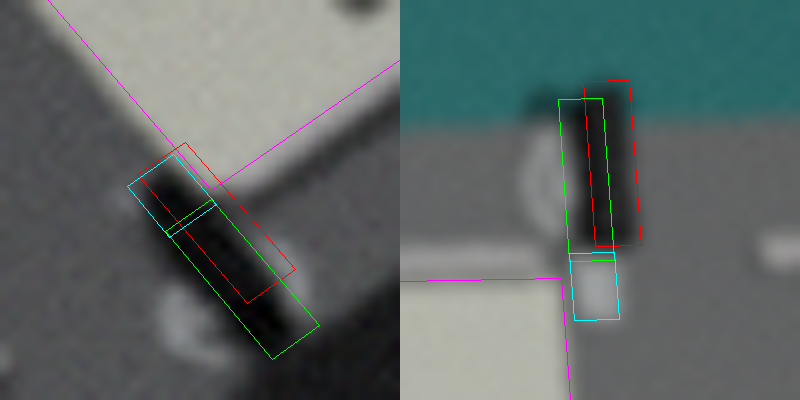

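View pics/t9.png

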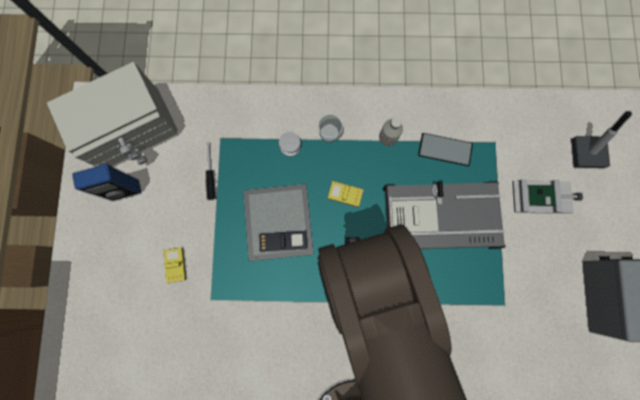

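View pics/s9.png

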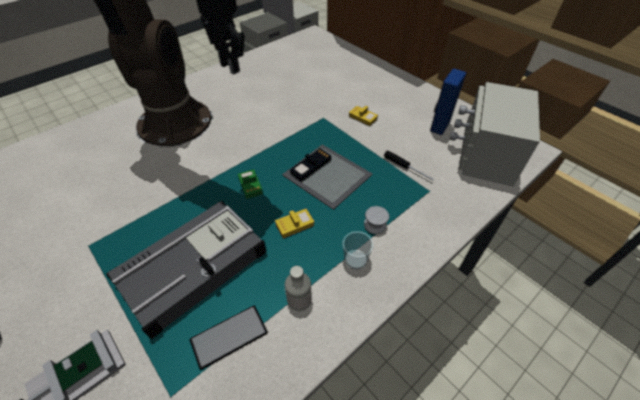

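```bash
python3 -c "
from plant import arm
print(arm.close_job(),arm.read_time_s())"
```

```text
the job is handed in; nothing more can be done
the job is handed in; nothing more can be done
```

The job is done and handed in at about 29 s of the 54 s allowed. The shorter dark pack is in the meter's bay, the cover is shut and the latch is locked.

**What I did**
- **Pack:** I pinched it by its rib and lowered it until it touched the bay floor, at the height I had predicted. I then released it, and a picture showed it lying flat.
- **Cover:** I slid it until it hit its stop, within about 0.5 mm of the expected shut position.
- **Latch:** I turned it clockwise until the torque rose sharply at about 1.40 rad.

**Last checks**
- **Final pictures:** They show the cover shut, the tongue pointing across behind its rear edge, and the longer pack, the look-alikes I could see and the bystanders unmoved.
- **Forces:** Every wrist force I read stayed under about 17 N.

**What disagreed**
- **Latch position:** The pictures put the latch axis 1 to 4 mm from where the meter fit predicted. I corrected by about 1.5 mm, and the grip and turn went without trouble.
- **Torque during the turn:** It read slightly negative where I expected friction to read positive. I took this as an offset from the grip and relied on the sharp rise at the stop instead.

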